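Close up the parts tumbler

ROBOT

A 6-joint arm with a two-finger parallel gripper is mounted at the origin on the work surface. World frame = base frame: x ahead of the robot, y to its left, z up, the work surface at z = 0. Lengths are in m, angles in rad, forces in N, time in s.
With the tool pointing down it reaches from about 0.35 to 0.975 m from the base axis. Payload 4.9 kg.
Tool frame: the origin (TCP) lies midway between the tips of the shut fingers; the grasp point (between the pads) lies 19 mm behind it; z points along the fingers, y is the line along which they close (so a half turn about z gives the same grasp; the last joint's range is limited). The gripper opens to 85 mm and grips with 20 to 120 N. Pads are 22 mm wide; open, the fingers measure 114 mm over their backs; the gripper's body (76 mm by 85 mm) begins 54 mm behind the grasp point. The pads swing forward as they close: fully open they stand 13 mm farther back than shut.
Start: joints at [1.088, 0.053, 1.613, -0, 1.476, -0.119], TCP at [0.222, 0.584, 0.207] pointing down, gripper open.
Joint ranges: [-3.01, 3.01], [-1.01, 2.22], [0.06, 2.58], [-1.02, 4.17], [0.09, 2.62], [-3.14, 3.14]. Speed limits (rad/s): [2.57, 2.57, 3.14, 3.14, 3.14, 3.14].

INTERFACE

Orientations are given as a unit quaternion [w, x, y, z].
In Python, from plant import * gives the robot as it stands.
- The arm moves only by the tool jog_arm, never from a script. Its argument "targets" is a list of rows, each a list of 3 entries, a list of its own where there are three numbers: the shift along the tool's x, y, z in units of 25 mm (1.0 is 25 mm), then the turn, a rotation vector about the tool's x, y, z in units of 8 degrees (1.0 is 8 degrees), then the opening in per cent of the stroke, from 0 (shut) to 100 (fully open). A call has 1 to 8 rows; each row is the pose to reach, as a shift and turn from the pose commanded when the call began, along the tool's axes at that moment; what a row does not reach only later rows make up. A row lasts 1/8 s, in which the tool goes at most 62.5 mm and 10.7 degrees, less where a joint would pass 70% of its speed; a pose out of reach is approached as far as the arm can. A call with a gripper value outside its range is refused whole. The fingers move at their own pace and stop on an object; the grip force is fixed at half the most. Time passes only in rows, so rows that repeat a pose let the fingers close. It gives the time, the measured TCP pose, the force, the opening and the grip force at its end, in the units of the state.
- state(): the state, without advancing time (a new reading comes with each control period).
- grab_frame(name): name is "scene" or "top" or "wrist"; returns (picture, depth): 420x560x3 uint8, red, green, blue; 420x560 float32, m along the optical axis (not along the pixel's ray), 0 where there is no reading.
- camera_params(name): a dict with "fovy" (degrees; the focal length in pixels is half the picture's height over the tangent of half this angle, whatever the lens; pixels are square), "cx", "cy" (the principal point, pixels), "dist" ([k1, k2, p1, p2, k3] as OpenCV has them; the pictures are not rectified), "rvec" (rotation vector, rad) and "tvec" (3), from world to camera coordinates, as OpenCV has them; the wrist camera has in their place "hand_eye" (4x4, takes a point from camera to tool coordinates, whose origin is the TCP and whose axes are the flange's). Camera axes: x right, y down, z forward; pixel columns grow to the right and rows downward; lengths in m; the calibration is good to about 2 mm. A picture is of the moment at which its call begins: read the wrist's pose just before it. camera_params takes no time and is no camera call.
- job_done(): hands the job in; it is judged then, once.
The state is a dict: "time": time; "joint_pos": joint angles; "joint_vel": joint speeds; "joint_efforts": joint torques, N m; "tool_pos": TCP position; "tool_rot": TCP orientation; "contact_force": force on the tool from outside, world axes, zero at the start; "ft_torque": the same for the moment, N m; "gripper_width": opening from 0.0 (shut) to 1.0 (fully open); "grasp_force": force on a finger pad.
Only numpy, scipy, OpenCV 4.12 (cv2) and the standard library are available. Lean on these libraries where they do the work, as an engineer would, in place of code of your own. Each camera call takes 0.05 s, during which the arm holds its last target. There are 200 camera calls.

TASK

Get the bench-top parts tumbler ready to run: slide its clear guard door open, fit the red lid on the bowl inside and press it down until it has snapped home and sits level, then slide the guard door fully shut again. Set the lid on rather than dropping it, and leave the grinding wheel, fork clamp, hand tools, tape and mug where they are.

Things in the scene. Friction and masses are not known exactly. Their poses are not given: they have to be found in the camera images.
- cabinet: the tumbler cabinet, a fixed blue box 220 mm (its x) by 410 mm (y), 168 mm high over two aluminium rails along y at x = +-107 mm. Origin: centre of its underside. Its +y half is an open bay (inside 204 x 197 mm) holding the bowl, its -y half the closed motor housing, 140 mm high. The guard door slides along y on top. Place and yaw vary.
- door (a joint): travel of the guard door in m: 0 = shut over the bowl, 0.2 = fully open (moved 200 mm to the cabinet's -y, over the motor housing). The door is a clear panel in an aluminium frame, 194 x 198 mm, underside 150 mm and top 157 mm above the bench; it needs about 2 N and stays where it is left. It starts shut or up to 60 mm open.
- door_handle (a point): centre of the top of the door's yellow handle, 193 mm above the bench. The handle is an upright bar in the middle of the door, 90 mm long (cabinet x), 16 mm thick (y, the sliding direction), 36 mm tall, free all round: pinch it from above across its thickness. The point moves with the door; axes as the cabinet's.
- bowl_rim (a point): centre of the mouth of the grey bowl fixed in the bay, at rim height (105 mm above the bench; cabinet x 0, y +100 mm); z up. Outer diameter 132 mm, inner 120 mm. Four small steel spring catches, 45 degrees off the cabinet's axes, stand 5 mm inwards just below the rim; the lid's plug pushes them aside.
- lid: the bowl's loose red lid, plug down on the bench, 0.16 kg. Origin: centre of the plug's underside, z up. Plug 100 mm across at the bottom, 116 mm at 13 mm height, then a snap groove; flange 140 mm across at 20 to 27 mm height. Laid on the bowl it rests about 8 mm high on the catches and fouls the door; pressed with 10 to 20 N it snaps home, origin 20 mm below the rim. Any yaw will do.
- lid_handle (a point): centre of the top of the lid's black bar handle, 59 mm above the lid's origin. The bar is upright on the flange, 64 mm long (lid x), 18 mm thick (lid y), 32 mm tall; axes as the lid's.
- wheel: bystander: a pink grinding wheel, 120 mm across, 22 mm thick, lying flat; it may change places with the lid
- clamp: bystander: a black motorcycle fork clamp, about 66 x 216 x 40 mm
- wrench: bystander: steel wrench, 190 mm long
- driver: bystander: screwdriver with orange handle, 200 mm long
- tape: bystander: yellow roll of tape, 100 mm across, 24 mm high
- mug: bystander: blue mug, 80 mm across, 95 mm tall

How it is judged:
On the way, in this order (a step that is already met when the one before it is completed fails the run):
1. the guard door is slid open, to within 20 mm of its open stop (value of joint door above 0.18 m), for 0.2 s.
2. the lid is pressed home on the bowl: down to within 2.5 mm of fully seated, level and centred (z of lid in the frame of bowl_rim between -0.024 and -0.0175 m and horizontal distance between lid and bowl_rim below 0.005 m and angle between lid's own z axis and vertical below 0.03 rad), for 0.2 s.
At the end, for the whole second after the job is handed in: The red lid sits snapped home on the bowl in the cabinet (within 2.5 mm of its full depth, within 5 mm of the centre and level within 0.03 rad), at rest, and the guard door is fully shut over it (within 4 mm of its closed stop) (all of step 2 and value of joint door below 0.004 m and linear speed of lid below 0.02 m/s); the robot touches nothing.
It fails at once if a bystander (wheel, clamp, wrench, screwdriver, tape or mug) is shifted by more than 30 mm (distance of any of wheel, clamp, wrench, driver, tape, mug from where it was at the start of the episode above 0.03 m).
It fails at once if the lid is dropped: it falls freely, out of the fingers, faster than 0.5 m/s (a fall of more than about 12 mm) (linear speed of lid above 0.5 m/s and contact force between the fingers and lid below 0.05 N).
It also fails if it takes over 72 s, if anything falls off the work surface, if the arm or the gripper's body presses on something with over 40 N, if the wrist force passes 120 N, or if a joint passes its speed limit or range.

## Working session

There is one attempt and no reset: what is moved stays moved. The work goes in short steps, Python scripts to look and compute and a tool call to move; the robot and the scene stay as the last step left them, time stands still between calls to the robot, and variables do not carry over. Pictures are saved under pics/ and viewed, at most 10 in all, crops included, and the job is handed in when it is done.

Besides the shell and the picture viewer there is one more tool, called after "Call:" as name(argument=value, ...), one argument or row to a line, values as JSON. jog_arm: Moves the arm, as the interface text tells. Its arguments: {"type":"object","properties":{"targets":{"type":"array"}},"required":["targets"]}

```bash
mkdir -p pics; ls; cat > h.py <<'E'
import numpy as np, cv2
from scipy.spatial.transform import Rotation as R
from plant import *
def cam(name, s=None):
    p=camera_params(name); f=210/np.tan(np.radians(p["fovy"])/2)
    K=np.array([[f,0,p["cx"]],[0,f,p["cy"]],[0,0,1]]); D=np.array(p["dist"],float)
    if "rvec" in p:
        Rc=cv2.Rodrigues(np.array(p["rvec"],float))[0].T; o=-Rc@np.array(p["tvec"],float)
    else:
        H=np.array(p["hand_eye"]); q=s["tool_rot"]; Rt=R.from_quat([q[1],q[2],q[3],q[0]]).as_matrix()
        Rc=Rt@H[:3,:3]; o=Rt@H[:3,3]+np.array(s["tool_pos"])
    return K,D,Rc,o
def rays(c,px):
    K,D,Rc,o=c
    n=cv2.undistortPoints(np.array(px,np.float64).reshape(-1,1,2),K,D)[:,0]
    return np.c_[n,np.ones(len(n))]@Rc.T
def onplane(c,px,z):
    d=rays(c,px); return c[3]+d*((z-c[3][2])/d[:,2])[:,None]
def cloud(c,depth):
    v,u=np.mgrid[0:420,0:560]; d=rays(c,np.c_[u.ravel(),v.ravel()])
    P=c[3]+d*depth.reshape(-1,1); P[depth.ravel()<=0]=np.nan
    return P.reshape(420,560,3)
E
python3 - <<'E'
from h import *
ims=[]
for n in ["scene","top"]:
    im,d=grab_frame(n); np.savez(f"/tmp/{n}.npz",im=im,d=d); cv2.imwrite(f"pics/{n}0.png",im[:,:,::-1])
s=state(); print(s["time"],s["tool_pos"],s["tool_rot"],s["contact_force"],s["gripper_width"])
for n in ["scene","top"]: print(n,cam(n)[3],cam(n)[2][:,2])
E
```

```text
pics
0.1 [0.22210478 0.58355038 0.20626271] [-2.82242091e-04  1.80910392e-01  9.83499138e-01 -8.92405647e-04] [-0.21495736 -0.5393021  -0.18385081] 0.9983241514108123
scene [1.49058722 0.33892082 1.35037974] [-0.60635161 -0.21333653 -0.7660452 ]
top [ 0.34659797 -0.01409684  1.41806019] [ 0.13484362 -0.00597968 -0.99084885]
```

View pics/top0.png

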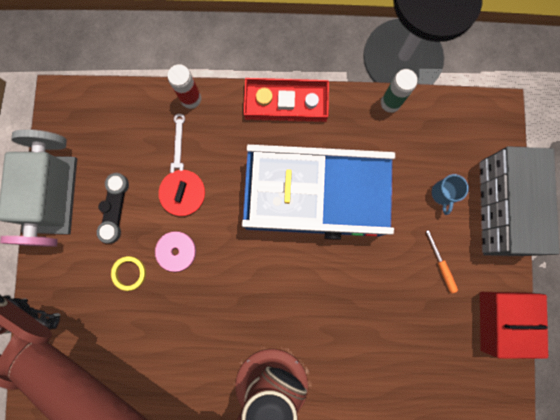

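View pics/scene0.png

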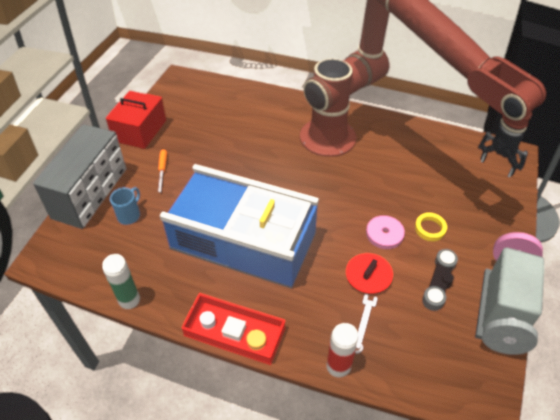

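The top view shows the cabinet (px 245–393 × 148–232, bay to the left), the yellow door handle at (287,186), the red lid at (181,193) with its black bar, and the wrench just above the lid. The scene view confirms this.

```bash
python3 - <<'E'
from h import *
def big(m):
    n,l,st,_=cv2.connectedComponentsWithStats(m.astype(np.uint8)); return l==1+np.argmax(st[1:,4])
def rect(P):
    c,(w,h),a=cv2.minAreaRect((P[:,:2]*1000).astype(np.float32)); 
    if w<h: w,h,a=h,w,a+90
    return np.round(c,1),round(w,1),round(h,1),round((a+90)%180-90,1)
for n in ["top","scene"]:
    z=np.load(f"/tmp/{n}.npz"); im=z["im"]; c=cam(n); C=cloud(c,z["d"])
    hsv=cv2.cvtColor(im,cv2.COLOR_RGB2HSV); H,S,V=cv2.split(hsv)
    box=np.zeros(H.shape,bool)
    if n=="top": box[140:245,235:405]=1
    else: box[160:285,155:325]=1
    y=big((H>22)&(H<34)&(S>130)&(V>120)&box)
    px=np.argwhere(y)[:,::-1]; Z=C[y][:,2]; print(n,"handle z",np.nanpercentile(Z,[5,50,95]))
    if n=="top": print(" handle top plane",rect(onplane(c,px,.193)))
    else:
        print(" top pts",np.nanmedian(C[y][Z>.185],0))
    b=(np.zeros(H.shape,bool)); 
    if n=="top": b[160:225,150:210]=1
    else: b[245:300,335:400]=1
    r=big(((H<8)|(H>172))&(S>150)&(V>80)&b)
    cnt=max(cv2.findContours(r.astype(np.uint8),0,2)[0],key=cv2.contourArea)[:,0]
    hull=cv2.convexHull(cnt)[:,0]
    P=onplane(c,cnt,.027 if n=="top" else .024); print(" lid",[np.round(v,4) for v in cv2.minEnclosingCircle((P[:,:2]).astype(np.float32))],np.round(cv2.fitEllipse((P[:,:2]*1000).astype(np.float32))[0],1))
    fill=np.zeros(H.shape,np.uint8); cv2.fillPoly(fill,[cv2.convexHull(cnt)],1)
    k=big((V<60)&(fill>0)); pk=np.argwhere(k)[:,::-1]
    print(" lidbar",rect(onplane(c,pk,.059)), np.nanpercentile(C[k][:,2],[5,50,95]))
    kk=k&(C[:,:,2]>.05); print(" bar cloud",kk.sum(),rect(C[kk]))
    # rails: bright, z ~0.16
    w=box&(C[:,:,2]>.158)&(C[:,:,2]<.18)&(S<60)&(V>140)
    print(" rails z",np.nanmedian(C[w][:,2]),rect(C[w]), " rect planes", rect(onplane(c,np.argwhere(w)[:,::-1],.168)))
E
```

```text
top handle z [0.19144171 0.19393431 0.19781921]
 handle top plane (array([564.2, -25.6]), 32.7, 2.7, 1.5)
 lid [array([0.5647, 0.2896]), np.float64(0.0735)] [564.6 289.5]
 lidbar (array([561.9, 286.2]), 57.0, 15.3, -15.1) [0.04593667 0.05875229 0.06413535]
 bar cloud 90 (array([562.5, 287.7]), 57.1, 13.1, -13.7)
 rails z 0.162350169068602 (array([ 565.5, -118.6]), 410.9, 227.6, 88.6)  rect planes (array([ 565.2, -118.7]), 410.9, 228.2, 88.6)
scene handle z [0.18127908 0.19018119 0.19576288]
 top pts [ 0.57392334 -0.02389871  0.19067881]
 lid [array([0.5697, 0.2934]), np.float64(0.0766)] [569.  293.8]Traceback (most recent call last):
  File "<stdin>", line 27, in <module>
  File "<stdin>", line 3, in big
    return _wrapfunc(a, 'argmax', axis=axis, out=out, **kwds)
    return bound(*args, **kwds)
ValueError: attempt to get argmax of an empty sequence
```

```bash
cat >> h.py <<'E'
def go(x,y,z,head,s=None):
    "units for jog_arm: shift, turn to reach TCP x,y,z (m) pointing down with tool y at heading head (deg, mod 180)"
    s=s or state(); q=s["tool_rot"]; Rt=R.from_quat([q[1],q[2],q[3],q[0]]).as_matrix()
    h0=np.degrees(np.arctan2(Rt[1,1],Rt[0,1])); h=h0+(head-h0+90)%180-90
    ty=np.array([np.cos(np.radians(h)),np.sin(np.radians(h)),0]); tz=np.array([0,0,-1.]); tx=np.cross(ty,tz)
    Rg=np.c_[tx,ty,tz]; rv=R.from_matrix(Rt.T@Rg).as_rotvec(degrees=True)
    print("t",round(s["time"],2),"tcp",np.round(s["tool_pos"],4),"head",round(h0,2),"F",np.round(s["contact_force"],1),"g",round(s["gripper_width"],3),round(s["grasp_force"],1))
    print("shift",np.round(Rt.T@(np.array([x,y,z])-s["tool_pos"])/.025,3),"turn",np.round(rv/8,3))
E
python3 - <<'E'
from h import *
go(.566,-.025,.36,88.6); print(np.round(camera_params("wrist")["hand_eye"],3),camera_params("wrist")["fovy"])
E
```

```text
t 0.1 tcp [0.2221 0.5836 0.2063] head 69.15 F [-0.2 -0.5 -0.2] g 0.998 0.0
shift [-21.516 -17.865  -6.121] turn [-0.013 -0.004 -2.431]
[[ 0.001 -0.949 -0.314  0.081]
 [ 1.     0.001  0.001  0.   ]
 [-0.    -0.314  0.949 -0.166]
 [ 0.     0.     0.     1.   ]] 67.73382848347104
```

Call:
jog_arm(
  targets=[
    [[-5,-4,-6],[0,0,-0.6],100],
    [[-21.5,-17.85,-6.1],[0,0,-2.43],100],
    [[-21.5,-17.85,-6.1],[0,0,-2.43],100],
    [[-21.5,-17.85,-6.1],[0,0,-2.43],100],
    [[-21.5,-17.85,-6.1],[0,0,-2.43],100],
    [[-21.5,-17.85,-6.1],[0,0,-2.43],100],
    [[-21.5,-17.85,-6.1],[0,0,-2.43],100],
    [[-21.5,-17.85,-6.1],[0,0,-2.43],100],
  ],
)

```text
time: 1.1
tool_pos: [0.4568, 0.1685, 0.3223]
tool_rot: [-0.0, 0.012, 1.0, 0.0]
contact_force: [0.5, 0.4, -0.4]
gripper_width: 1.001
grasp_force: 0.0
```

```bash
python3 -c "
from h import *
go(.566,-.025,.36,88.6)"
```

```text
t 1.1 tcp [0.4568 0.1685 0.3223] head 88.6 F [ 0.5  0.4 -0.4] g 1.001 0.0
shift [-4.558 -7.632 -1.509] turn [ 0.001 -0.001 -0.   ]
```

Call:
jog_arm(
  targets=[
    [[-3.2,-5.5,-1.2],[0,0,0],100],
    [[-3.2,-5.5,-1.2],[0,0,0],100],
    [[-3.2,-5.5,-1.2],[0,0,0],100],
    [[-3.2,-5.5,-1.2],[0,0,0],100],
    [[-3.2,-5.5,-1.2],[0,0,0],100],
    [[-3.2,-5.5,-1.2],[0,0,0],100],
  ],
)

```text
time: 1.85
tool_pos: [0.5324, 0.0321, 0.352]
tool_rot: [-0.0, 0.011, 1.0, 0.0]
contact_force: [0.5, 0.0, 0.3]
gripper_width: 1.004
grasp_force: 0.0
```

```bash
python3 - <<'E'
from h import *
s=state(); im,d=grab_frame("wrist"); go(.566,-.025,.36,88.6,s)
cv2.imwrite("pics/w1.png",im[:,:,::-1]); c=cam("wrist",s); C=cloud(c,d); np.savez("/tmp/w1.npz",C=C,im=im)
H,S,V=cv2.split(cv2.cvtColor(im,cv2.COLOR_RGB2HSV))
y=(H>22)&(H<34)&(S>130)&(V>100)
for lo,hi in [(.185,.21)]:
    m=y&(C[:,:,2]>lo)&(C[:,:,2]<hi); P=onplane(c,np.argwhere(m)[:,::-1],.193)
    print(m.sum(),cv2.minAreaRect((P[:,:2]*1000).astype(np.float32)),np.nanmedian(C[m],0))
E
```

```text
t 1.85 tcp [0.5324 0.0321 0.352 ] head 88.69 F [0.5 0.  0.3] g 1.004 0.0
shift [-1.394 -2.251 -0.32 ] turn [ 0.002 -0.004  0.011]
1066 ((564.2247314453125, -27.90973663330078), (15.673320770263672, 88.44440460205078), 88.73017883300781) [ 0.56179407 -0.02808568  0.19220954]
```

View pics/w1.png

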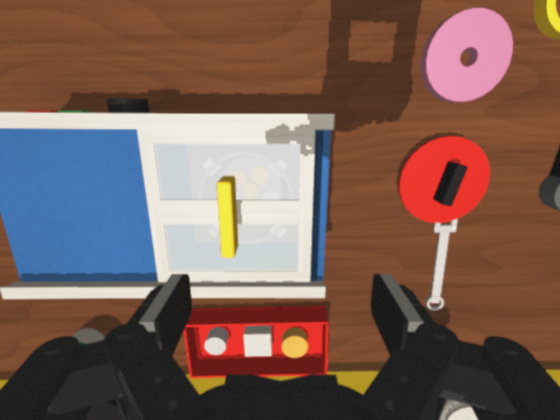

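Wrist view: the yellow handle sits at px (227,217), door nearly shut, with the lid at (445,180). The handle measures 15.7×88.4 mm at (0.5642, -0.0279), so the door is about 9 mm open.

```bash
python3 -c "
from h import *
go(.564,-.028,.164,88.7)"
```

```text
t 1.9 tcp [0.5325 0.0321 0.3521] head 88.69 F [-0.6 -0.1  0.2] g 1.002 0.0
shift [-1.318 -2.375  7.525] turn [ 0.001 -0.002 -0.001]
```

Call:
jog_arm(
  targets=[
    [[-1.32,-2.37,2],[0,0,0],70],
    [[-1.32,-2.37,2],[0,0,0],70],
    [[-1.32,-2.37,4],[0,0,0],70],
    [[-1.32,-2.37,6],[0,0,0],70],
    [[-1.32,-2.37,7.5],[0,0,0],70],
    [[-1.32,-2.37,7.5],[0,0,0],70],
    [[-1.32,-2.37,7.5],[0,0,0],0],
    [[-1.32,-2.37,7.5],[0,0,0],0],
  ],
)

```text
time: 2.9
tool_pos: [0.5662, -0.0291, 0.168]
tool_rot: [0.002, 0.012, 1.0, -0.0]
contact_force: [-0.2, -0.1, 0.2]
gripper_width: 0.282
grasp_force: 0.0
```

Call:
jog_arm(
  targets=[
    [[0,0,0],[0,0,0],0],
    [[0,0,0],[0,0,0],0],
    [[0,0,0],[0,0,0],0],
  ],
)

```text
time: 3.28
tool_pos: [0.566, -0.0293, 0.1679]
tool_rot: [0.002, 0.012, 1.0, -0.0]
contact_force: [-0.3, 0.2, 6.6]
gripper_width: 0.137
grasp_force: 58.6
```

Call:
jog_arm(
  targets=[
    [[0,-0.8,0],[0,0,0],0],
    [[0,-1.8,0],[0,0,0],0],
    [[0,-2.8,0],[0,0,0],0],
    [[0,-3.8,0],[0,0,0],0],
    [[0,-4.8,0],[0,0,0],0],
    [[0,-5.8,0],[0,0,0],0],
    [[0,-6.8,0],[0,0,0],0],
    [[0,-7.5,0],[0,0,0],0],
  ],
)

```text
time: 4.28
tool_pos: [0.5615, -0.2174, 0.1679]
tool_rot: [0.002, 0.012, 1.0, -0.0]
contact_force: [1.2, 0.8, 6.4]
gripper_width: 0.137
grasp_force: 58.9
```

Call:
jog_arm(
  targets=[
    [[0,0,0],[0,0,0],0],
    [[0,0,0],[0,0,0],0],
    [[0,0,0],[0,0,0],0],
  ],
)

```text
time: 4.65
tool_pos: [0.5615, -0.2172, 0.1679]
tool_rot: [0.002, 0.012, 1.0, -0.001]
contact_force: [-0.3, -0.1, 6.1]
gripper_width: 0.138
grasp_force: 59.1
```

Call:
jog_arm(
  targets=[
    [[0,0,0],[0,0,0],80],
    [[0,0,0],[0,0,0],80],
    [[0,0,0],[0,0,0],80],
    [[0,0,-1],[0,0,0],80],
    [[0,0,-3],[0,0,0],100],
    [[0,0,-5],[0,0,0],100],
    [[0,0,-7],[0,0,0],100],
    [[0,0,-7],[0,0,0],100],
  ],
)

```text
time: 5.65
tool_pos: [0.5616, -0.2174, 0.3462]
tool_rot: [0.004, 0.012, 1.0, -0.002]
contact_force: [-0.1, 0.4, -0.1]
gripper_width: 1.001
grasp_force: 0.0
```

Call:
jog_arm(
  targets=[
    [[0,2.5,0],[0,0,0],100],
    [[0,5,0],[0,0,0],100],
    [[0,6.5,0],[0,0,0],100],
    [[0,6.5,0],[0,0,0],100],
    [[0,6.5,0],[0,0,0],100],
    [[0,6.5,0],[0,0,0],100],
  ],
)

```text
time: 6.4
tool_pos: [0.5638, -0.0551, 0.3392]
tool_rot: [-0.001, 0.013, 1.0, -0.0]
contact_force: [0.8, -0.8, -0.2]
gripper_width: 0.998
grasp_force: 0.0
```

```bash
python3 - <<'E'
from h import *
s=state(); im,d=grab_frame("wrist"); go(.565,.289,.20,76,s)
cv2.imwrite("pics/w2.png",im[:,:,::-1]); c=cam("wrist",s); C=cloud(c,d); np.savez("/tmp/w2.npz",C=C,im=im)
E
```

```text
t 6.4 tcp [ 0.5638 -0.0551  0.3392] head 88.5 F [ 0.8 -0.8 -0.2] g 0.998 0.0
shift [ 0.305 13.762  5.568] turn [-1.000e-03 -7.000e-03  1.563e+00]
```

View pics/w2.png

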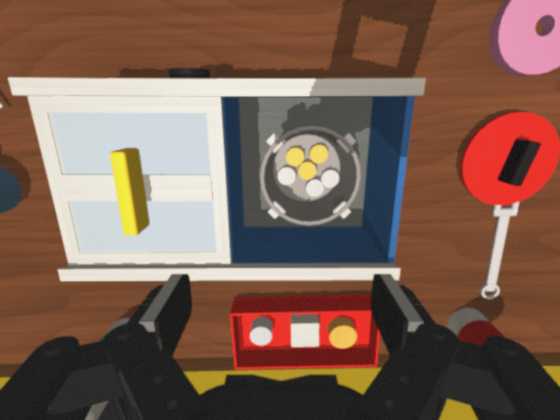

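The door is open. The bowl mouth is at px (310,175) with four catches on its diagonals, and the lid is at (512,160) with its bar.

```bash
cat > m.py <<'E'
from h import *
def circ(P):
    P=np.asarray(P)
    from scipy.optimize import least_squares
    r=least_squares(lambda p:np.hypot(P[:,0]-p[0],P[:,1]-p[1])-p[2],[*P[:,:2].mean(0),.065],loss="soft_l1",f_scale=.001)
    return np.round(r.x*1000,1),round(1000*np.sqrt(np.mean(r.fun**2)),2)
def lid(c,im,C,zf=.027,zh=.059):
    H,S,V=cv2.split(cv2.cvtColor(im,cv2.COLOR_RGB2HSV))
    r=((H<8)|(H>172))&(S>150)&(V>80)&(np.abs(C[:,:,2]-zf)<.012)
    n,l,st,_=cv2.connectedComponentsWithStats(r.astype(np.uint8)); r=l==1+np.argmax(st[1:,4])
    cnt=max(cv2.findContours(r.astype(np.uint8),0,1)[0],key=cv2.contourArea)[:,0]
    cnt=cnt[(cnt[:,0]>1)&(cnt[:,0]<558)&(cnt[:,1]>1)&(cnt[:,1]<418)]
    hull=cv2.convexHull(cnt); print("lid flange",circ(onplane(c,cnt,zf)))
    f=np.zeros(H.shape,np.uint8); cv2.fillPoly(f,[hull],1); f=cv2.dilate(f,np.ones((25,25)))
    k=(V<70)&(S<120)&(f>0)&(np.abs(C[:,:,2]-zh)<.007)
    n,l,st,_=cv2.connectedComponentsWithStats(k.astype(np.uint8)); k=l==1+np.argmax(st[1:,4])
    P=onplane(c,np.argwhere(k)[:,::-1],zh); print("bar",cv2.minAreaRect((P[:,:2]*1000).astype(np.float32)),np.nanmedian(C[k],0))
E
python3 - <<'E'
from m import *
z=np.load("/tmp/w2.npz"); im,C=z["im"],z["C"]
s=state(); c=cam("wrist",s)
lid(c,im,C)
v,u=np.mgrid[0:420,0:560]; Z=C[:,:,2]
m=(np.hypot(u-310,v-175)<62)&(Z>.098)&(Z<.112)
P=C[m]; print("rim z",np.nanmedian(P[:,2]),m.sum())
Q=onplane(c,np.argwhere(m)[:,::-1],.105); print("mid",circ(Q))
cnt=max(cv2.findContours(m.astype(np.uint8),0,1)[0],key=cv2.contourArea)[:,0]
print("outer",circ(onplane(c,cnt,.105)))
H,S,V=cv2.split(cv2.cvtColor(im,cv2.COLOR_RGB2HSV))
m=(u<430)&(v>60)&(v<290)&(Z>.158)&(Z<.18)&(S<60)&(V>140)
P=onplane(c,np.argwhere(m)[:,::-1],.168); print("rails",cv2.minAreaRect((P[:,:2]*1000).astype(np.float32)),np.nanmedian(Z[m]))
y=(H>22)&(H<34)&(S>130)&(V>100)&(Z>.186)
P=onplane(c,np.argwhere(y)[:,::-1],.193); print("handle",cv2.minAreaRect((P[:,:2]*1000).astype(np.float32)))
E
```

```text
lid flange (array([564.2, 289.8,  69.8]), np.float64(0.98))
bar ((564.038818359375, 286.7441101074219), (20.280927658081055, 59.619205474853516), 76.04769134521484) [0.56237984 0.28803086 0.05826798]
rim z 0.10368772702743209 2058
mid (array([565.7, -17.3,  61.7]), np.float64(3.66))
outer (array([566.1, -17.1,  64.7]), np.float64(2.73))
rails ((564.5839233398438, -116.35670471191406), (410.4453430175781, 226.23373413085938), 88.56548309326172) 0.16733297361384203
handle ((808.3199462890625, -58.46844482421875), (612.0391235351562, 352.24658203125), 59.65818786621094)
```

```bash
python3 -c "
from h import *
go(.564,.289,.16,76)"
```

```text
t 6.45 tcp [ 0.5638 -0.0551  0.3394] head 88.5 F [ 0.1 -0.2 -0.4] g 0.999 0.0
shift [ 0.347 13.761  7.175] turn [-1.000e-03 -6.000e-03  1.562e+00]
```

Call:
jog_arm(
  targets=[
    [[0.1,2.5,0],[0,0,0.5],100],
    [[0.2,5,0],[0,0,1],100],
    [[0.3,7.5,0],[0,0,1.56],100],
    [[0.35,10,2],[0,0,1.56],100],
    [[0.35,12,4],[0,0,1.56],100],
    [[0.35,13.76,6],[0,0,1.56],100],
    [[0.35,13.76,7.2],[0,0,1.56],100],
    [[0.35,13.76,7.2],[0,0,1.56],100],
  ],
)

```text
time: 7.45
tool_pos: [0.5603, 0.2891, 0.1536]
tool_rot: [-0.005, 0.12, 0.993, -0.003]
contact_force: [-0.9, 0.1, -0.1]
gripper_width: 1.0
grasp_force: 0.0
```

Call:
jog_arm(
  targets=[
    [[0,0,0],[0,0,0],100],
    [[0,0,0],[0,0,0],100],
  ],
)

```text
time: 7.7
tool_pos: [0.5658, 0.2896, 0.1636]
tool_rot: [0.003, 0.122, 0.993, 0.001]
contact_force: [0.4, -1.5, -0.2]
gripper_width: 0.999
grasp_force: 0.0
```

```bash
python3 - <<'E'
from m import *
s=state(); im,d=grab_frame("wrist"); go(.564,.289,.036,76,s)
c=cam("wrist",s); C=cloud(c,d); cv2.imwrite("pics/w3.png",im[:,:,::-1]); lid(c,im,C)
E
```

```text
t 7.7 tcp [0.5658 0.2896 0.1636] head 76.03 F [ 0.4 -1.5 -0.2] g 0.999 0.0
shift [ 0.087 -0.054  5.105] turn [0.021 0.034 0.003]
lid flange (array([564.4, 291.4,  69. ]), np.float64(0.35))
bar ((538.0746459960938, 298.5558776855469), (14.031469345092773, 11.449706077575684), 76.0222396850586) [0.537167   0.29881707 0.05813539]
```

View pics/w3.png

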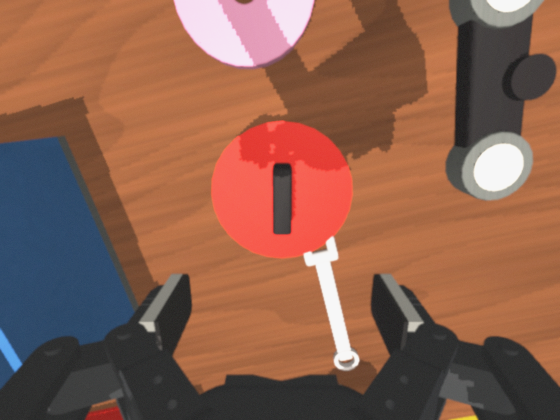

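The lid lies centred between the fingers at px (282,190), its bar upright in the image and aligned with the grasp. The wrench's jaw just meets the rim at (320,250).

Call:
jog_arm(
  targets=[
    [[0.06,0.02,1.5],[0.02,0.03,0],85],
    [[0.06,0.02,3],[0.02,0.03,0],85],
    [[0.06,0.02,4.3],[0.02,0.03,0],85],
    [[0.06,0.02,5.0],[0.02,0.03,0],85],
    [[0.06,0.02,5.0],[0.02,0.03,0],85],
    [[0.06,0.02,5.0],[0.02,0.03,0],85],
  ],
)

```text
time: 8.5
tool_pos: [0.5638, 0.2913, 0.0371]
tool_rot: [-0.001, 0.121, 0.993, -0.0]
contact_force: [-0.1, 0.1, 0.9]
gripper_width: 0.849
grasp_force: 0.0
```

Call:
jog_arm(
  targets=[
    [[0,0,0],[0,0,0],0],
    [[0,0,0],[0,0,0],0],
    [[0,0,0],[0,0,0],0],
    [[0,0,0],[0,0,0],0],
    [[0,0,0],[0,0,0],0],
  ],
)

```text
time: 9.12
tool_pos: [0.5625, 0.2911, 0.0352]
tool_rot: [-0.002, 0.121, 0.993, -0.001]
contact_force: [1.2, 0.9, 1.1]
gripper_width: 0.0
grasp_force: 0.9
```

```bash
python3 -c "
from h import *
go(.564,.289,.036,76)"
```

```text
t 9.12 tcp [0.5625 0.2911 0.0352] head 76.12 F [1.2 0.9 1.1] g 0.0 0.9
shift [-0.08  -0.068 -0.032] turn [-0.017 -0.027  0.015]
```

The fingers closed on nothing, so I'll look.

```bash
python3 - <<'E'
from m import *
s=state(); im,d=grab_frame("wrist"); a,_=grab_frame("top"); b,_=grab_frame("scene")
f=lambda x:x[:,:,::-1]
out=np.hstack([f(im)[:, :],cv2.resize(f(a)[130:280,60:260],(560,420))])
cv2.imwrite("pics/w4.png",cv2.resize(np.vstack([cv2.resize(out,(800,300)),np.hstack([cv2.resize(f(b)[220:320,310:480],(400,235)),cv2.resize(f(b)[120:330,300:540],(400,235))])]),(800,535)))
E
```

```text
(no output)
```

View pics/w4.png

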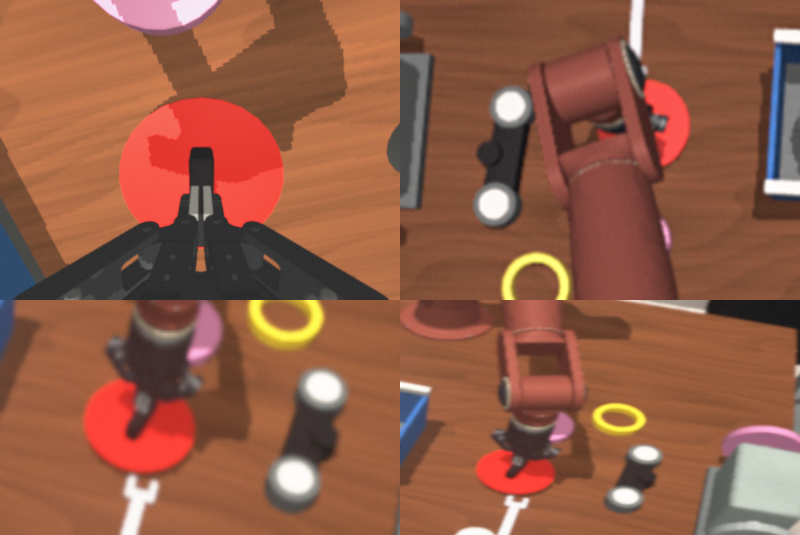

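```bash
python3 - <<'E'
from m import *
s=state(); im,d=grab_frame("wrist"); c=cam("wrist",s); C=cloud(c,d); go(.564,.289,.036,76,s)
lid(c,im,C)
K,D,Rc,o=c
for z in [.027,.035,.054,.059]:
    p=np.array([*s["tool_pos"][:2],z]); print(z,cv2.projectPoints((Rc.T@(p-o)).reshape(1,3),np.zeros(3),np.zeros(3),K,D)[0].ravel())
cv2.imwrite("pics/w5.png",cv2.resize(im[170:370,160:410,::-1],None,fx=3,fy=3))
print(s["joint_efforts"])
E
```

```text
t 9.28 tcp [0.5625 0.2911 0.0352] head 76.11 F [-0.9  2.1  2.3] g -0.001 1.1
shift [-0.08  -0.067 -0.033] turn [-0.017 -0.027  0.014]
lid flange (array([557.7, 293.2,  63.2]), np.float64(22.83))
bar ((544.9161376953125, 296.6064453125), (16.071617126464844, 28.040935516357422), 76.99603271484375) [0.54263871 0.29720117 0.05821809]
0.027 [279.79784581 250.41624713]
0.035 [279.73013881 256.18008022]
0.054 [279.54421726 272.00409136]
0.059 [279.48828888 276.76327487]
[-3.58269783e-01 -4.16615260e+01 -3.16151333e+01 -1.50432209e-01
  6.24357420e-02  1.22856851e-03]
```

View pics/w5.png

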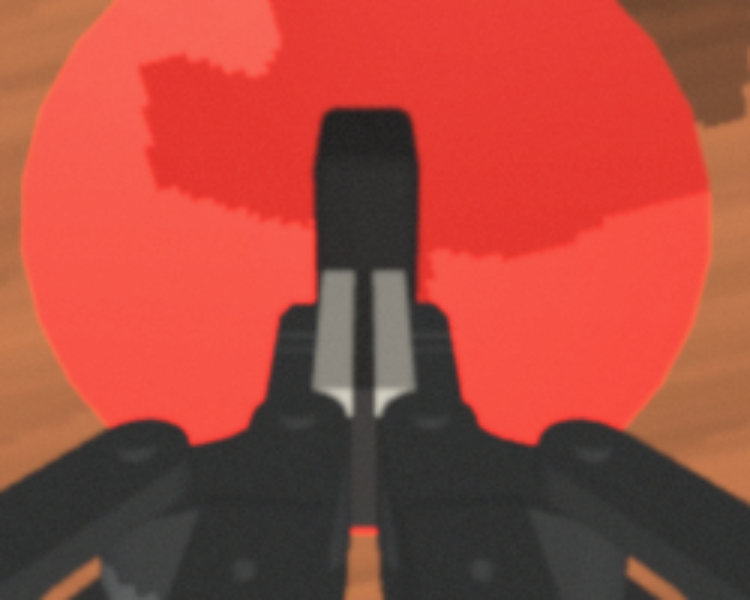

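```bash
python3 - <<'E'
from m import *
s=state(); im,d=grab_frame("wrist"); c=cam("wrist",s); C=cloud(c,d)
q=s["tool_rot"]; Rt=R.from_quat([q[1],q[2],q[3],q[0]]).as_matrix()
T=(C-s["tool_pos"])@Rt*1000
for v in [205,215,225,240,255,258,262,266,270,280,290,300,304,308,315]:
    print(v,np.round(T[v,[262,266,272,280,288,294,298]][:,[0,1,2]]).astype(int).tolist())
E
```

```text
205 [[29, -10, 9], [29, -8, 9], [30, -4, 5], [30, 0, 6], [30, 5, 4], [29, 8, 9], [29, 11, 9]]
215 [[23, -10, 9], [29, -7, -10], [30, -4, -13], [30, 0, -13], [30, 4, -13], [30, 7, -12], [23, 11, 9]]
225 [[16, -11, 9], [28, -7, -22], [28, -4, -23], [28, 0, -22], [28, 4, -22], [29, 7, -25], [27, 9, -21]]
240 [[7, -11, 8], [20, -7, -23], [20, -4, -23], [20, 0, -22], [21, 4, -24], [20, 7, -23], [20, 9, -22]]
255 [[-4, -11, 9], [11, -7, -22], [12, -4, -23], [12, 0, -23], [12, 4, -23], [12, 7, -22], [11, 9, -21]]
258 [[-6, -11, 9], [10, -7, -22], [10, -4, -23], [10, 0, -23], [10, 4, -23], [11, 7, -24], [10, 9, -22]]
262 [[-8, -11, 8], [8, -7, -23], [12, -4, -30], [12, 0, -30], [12, 4, -30], [12, 7, -30], [7, 9, -21]]
266 [[-11, -11, 9], [6, -7, -23], [11, -4, -33], [11, 0, -33], [12, 4, -34], [12, 7, -34], [5, 9, -21]]
270 [[7, -9, -30], [8, -7, -31], [12, -3, -38], [12, 0, -38], [11, 4, -37], [12, 7, -38], [7, 9, -30]]
280 [[8, -8, -40], [11, -6, -47], [12, -3, -47], [12, 0, -47], [11, 4, -46], [12, 6, -47], [7, 8, -39]]
290 [[8, -7, -49], [11, -5, -54], [12, -3, -55], [11, 0, -54], [11, 4, -54], [11, 6, -54], [7, 8, -48]]
300 [[12, -7, -62], [11, -5, -61], [11, -3, -61], [11, 0, -60], [11, 3, -61], [11, 6, -61], [12, 7, -63]]
304 [[14, -6, -67], [12, -5, -64], [12, -3, -65], [9, 0, -61], [9, 3, -61], [12, 6, -64], [14, 7, -67]]
308 [[14, -6, -70], [12, -5, -67], [12, -3, -67], [8, 0, -62], [12, 3, -68], [12, 5, -68], [13, 7, -69]]
315 [[13, -6, -73], [12, -5, -72], [12, -3, -72], [4, 0, -61], [12, 3, -71], [13, 5, -72], [12, 7, -72]]
```

Call:
jog_arm(
  targets=[
    [[0,0,0],[0,0,0],50],
    [[0,0,0],[0,0,0],50],
    [[0,0,0],[0,0,0],50],
    [[0,0,0],[0,0,0],50],
  ],
)

```text
time: 9.88
tool_pos: [0.5618, 0.2908, 0.0343]
tool_rot: [-0.003, 0.121, 0.993, -0.001]
contact_force: [0.4, -0.6, 0.5]
gripper_width: 0.498
grasp_force: 0.0
```

```bash
python3 - <<'E'
from m import *
s=state(); im,d=grab_frame("wrist"); c=cam("wrist",s); C=cloud(c,d); go(.564,.289,.036,76,s)
q=s["tool_rot"]; Rt=R.from_quat([q[1],q[2],q[3],q[0]]).as_matrix()
T=(C-s["tool_pos"])@Rt*1000; lid(c,im,C)
for z0 in range(-70,8,6):
    m=(T[:,:,2]>z0)&(T[:,:,2]<z0+6)&(abs(T[:,:,1])<60)&(abs(T[:,:,0])<45)
    print(z0,m.sum(),np.percentile(T[m],[2,25,50,75,98],axis=0)[:,:2].round().T.tolist() if m.sum() else "")
cv2.imwrite("pics/w6.png",cv2.resize(im[150:420,100:460,::-1],None,fx=2,fy=2))
E
```

```text
t 9.88 tcp [0.5618 0.2908 0.0343] head 76.12 F [ 0.4 -0.6  0.5] g 0.498 0.0
shift [-0.101 -0.05  -0.068] turn [-0.023 -0.035  0.014]
lid flange (array([562.2, 292.2,  67.4]), np.float64(14.72))
bar ((562.0263061523438, 292.35302734375), (16.170869827270508, 62.784202575683594), 76.20968627929688) [0.55133776 0.2950829  0.05835942]
-70 684 [[-1.0, 7.0, 12.0, 12.0, 14.0], [-41.0, -28.0, 23.0, 29.0, 43.0]]
-64 1029 [[-10.0, -2.0, 7.0, 11.0, 12.0], [-26.0, -22.0, 22.0, 23.0, 27.0]]
-58 703 [[-9.0, 6.0, 8.0, 11.0, 12.0], [-34.0, -24.0, 22.0, 25.0, 35.0]]
-52 660 [[-9.0, 5.0, 7.0, 11.0, 12.0], [-34.0, -23.0, -21.0, 24.0, 35.0]]
-46 572 [[-9.0, 6.0, 7.0, 11.0, 12.0], [-34.0, -24.0, 22.0, 25.0, 35.0]]
-40 510 [[-10.0, 6.0, 8.0, 11.0, 12.0], [-33.0, -24.0, 0.0, 25.0, 34.0]]
-34 308 [[-9.0, 1.0, 8.0, 12.0, 12.0], [-32.0, -21.0, -21.0, 22.0, 32.0]]
-28 3687 [[-32.0, -16.0, 1.0, 15.0, 28.0], [-7.0, -3.0, 1.0, 6.0, 10.0]]
-22 254 [[-28.0, 10.0, 29.0, 29.0, 30.0], [-8.0, -6.0, 1.0, 8.0, 10.0]]
-16 123 [[27.0, 29.0, 29.0, 29.0, 30.0], [-7.0, -2.0, 2.0, 6.0, 9.0]]
-10 108 [[27.0, 29.0, 29.0, 29.0, 30.0], [-7.0, -3.0, 1.0, 6.0, 10.0]]
-4 104 [[27.0, 29.0, 29.0, 29.0, 30.0], [-7.0, -3.0, 1.0, 6.0, 10.0]]
2 11819 [[-41.0, -10.0, 10.0, 28.0, 43.0], [-57.0, -25.0, 14.0, 36.0, 58.0]]
```

View pics/w6.png

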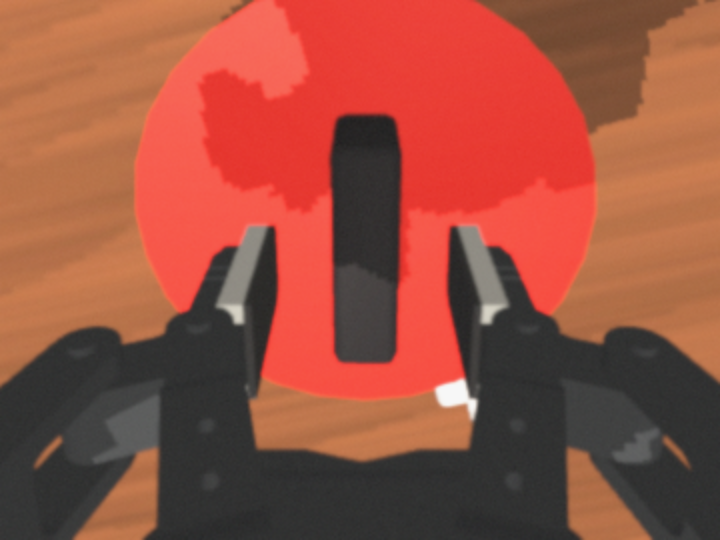

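The picture shows why it missed. The finger tips stand about 25–30 mm behind the reported TCP (by depth), so they closed just above the bar. The bar spans px 330–400 in the crop, centred between the pads. I'll go about 26 mm lower.

Call:
jog_arm(
  targets=[
    [[0,0.05,0.4],[0,0,0],60],
    [[0,0.05,0.7],[0,0,0],60],
    [[0,0.05,1.0],[0,0,0],60],
    [[0,0.05,1.0],[0,0,0],60],
    [[0,0.05,1.0],[0,0,0],60],
  ],
)

```text
time: 10.55
tool_pos: [0.5625, 0.2921, 0.0099]
tool_rot: [-0.002, 0.121, 0.993, -0.001]
contact_force: [-0.4, 0.2, 0.1]
gripper_width: 0.598
grasp_force: 0.0
```

Call:
jog_arm(
  targets=[
    [[0,0,0],[0,0,0],0],
    [[0,0,0],[0,0,0],0],
    [[0,0,0],[0,0,0],0],
    [[0,0,0],[0,0,0],0],
    [[0,0,0],[0,0,0],0],
  ],
)

```text
time: 11.18
tool_pos: [0.5629, 0.2923, 0.0105]
tool_rot: [-0.002, 0.121, 0.993, -0.001]
contact_force: [0.3, -0.3, 4.0]
gripper_width: 0.194
grasp_force: 61.5
```

Call:
jog_arm(
  targets=[
    [[0,0,-0.5],[0,0,0],0],
    [[0,0,-2],[0,0,0],0],
    [[0,0,-4],[0,0,0],0],
    [[0,0,-6],[0,0,0],0],
    [[0,0,-8],[0,0,0],0],
    [[0,0,-10],[0,0,0],0],
    [[0,0,-12],[0,0,0],0],
    [[0,0,-12.5],[0,0,0],0],
  ],
)

```text
time: 12.18
tool_pos: [0.5649, 0.2931, 0.3272]
tool_rot: [0.001, 0.121, 0.993, 0.0]
contact_force: [-0.4, 0.5, -2.2]
gripper_width: 0.197
grasp_force: 60.9
```

Call:
jog_arm(
  targets=[
    [[0,-1,0],[0,0,-0.3],0],
    [[0,-2.5,0],[0,0,-0.8],0],
    [[0,-4,0],[0,0,-1.3],0],
    [[0,-5.5,0],[0,0,-1.56],0],
    [[0,-6.2,0],[0,0,-1.56],0],
    [[0,-6.2,0],[0,0,-1.56],0],
    [[0,-6.2,0],[0,0,-1.56],0],
    [[0,-6.2,0],[0,0,-1.56],0],
  ],
)

```text
time: 13.18
tool_pos: [0.5268, 0.143, 0.3225]
tool_rot: [-0.003, 0.012, 1.0, -0.001]
contact_force: [-0.8, -0.5, -2.5]
gripper_width: 0.195
grasp_force: 60.7
```

```bash
cat > bowl.py <<'E'
from m import *
s=state(); im,d=grab_frame("wrist"); c=cam("wrist",s); C=cloud(c,d); go(.566,-.017,.25,88.6,s)
np.savez("/tmp/b.npz",im=im,C=C); cv2.imwrite("pics/b%d.png"%int(100*s["time"]),im[:,:,::-1])
q=s["tool_rot"]; Rt=R.from_quat([q[1],q[2],q[3],q[0]]).as_matrix(); T=(C-s["tool_pos"])@Rt
tz=s["tool_pos"][2]
H,S,V=cv2.split(cv2.cvtColor(im,cv2.COLOR_RGB2HSV))
# lid in tool frame: red pixels near flange top
red=((H<8)|(H>172))&(S>150)&(V>60)&(abs(T[:,:,0])<.09)&(abs(T[:,:,1])<.09)&(T[:,:,2]<.03)&(T[:,:,2]>-.06)
print("flange tool z",np.percentile(T[red][:,2],[5,50,95]).round(4),"n",red.sum())
A=np.c_[T[red][:,:2],np.ones(red.sum())]; print("tilt",np.linalg.lstsq(A,T[red][:,2],rcond=None)[0].round(4))
cnt=max(cv2.findContours(red.astype(np.uint8),0,1)[0],key=cv2.contourArea)[:,0]
zf=tz-np.median(T[red][:,2]); P=onplane(c,cnt,zf); L=(P-s["tool_pos"])@Rt
L=L[(np.hypot(L[:,0],L[:,1])>.06)]; print("lid in tool",circ(L))
# bowl rim
Z=C[:,:,2]; m=(Z>.097)&(Z<.112)&(np.hypot(C[:,:,0]-.566,C[:,:,1]+.017)<.085)&(S<90)
Q=onplane(c,np.argwhere(m)[:,::-1],.105); r=np.hypot(Q[:,0]-.566,Q[:,1]+.017); Q=Q[(r>.055)&(r<.075)]
print("rim n",len(Q),circ(Q)); 
mm=np.zeros(m.shape,np.uint8); mm[m]=1
cn=max(cv2.findContours(mm,0,1)[0],key=cv2.contourArea)[:,0]; cn=cn[(cn[:,0]>2)]
P=onplane(c,cn,.105); r=np.hypot(P[:,0]-.566,P[:,1]+.017); print("outer",circ(P[(r>.06)&(r<.072)]))
E
python3 bowl.py
```

```text
t 13.18 tcp [0.5268 0.143  0.3225] head 88.66 F [-0.8 -0.5 -2.5] g 0.195 60.7
shift [-1.733 -6.358  2.901] turn [-0.012 -0.037  0.007]
flange tool z [-0.017 -0.016 -0.015] n 32262
tilt [ 0.0119 -0.001  -0.0165]
lid in tool (array([-1.8,  0.8, 69.2]), np.float64(1.48))
rim n 1273 (array([566.1, -14.8,  62.5]), np.float64(3.59))
outer (array([566.7, -15.8,  65.3]), np.float64(2.91))
```

```bash
cat > rim.py <<'E'
from m import *
from scipy.optimize import least_squares
def rim(c,im,C,c0=(.566,-.0165)):
    Z=C[:,:,2]; m=(Z>.098)&(Z<.112)
    Q=onplane(c,np.argwhere(m)[:,::-1],.105)[:,:2]; c0=np.array(c0)
    for it in range(4):
        r=np.hypot(*(Q-c0).T); a=np.arctan2(*(Q-c0).T[::-1]); k=(r<.074)&(r>.052)
        o=[];i=[]
        for b in np.linspace(-np.pi,np.pi,73)[:-1]:
            w=k&(abs((a-b+np.pi)%(2*np.pi)-np.pi)<.045)
            if w.sum()>4: o.append(Q[w][np.argsort(r[w])[-2]]); i.append(Q[w][np.argsort(r[w])[1]])
        o,i=np.array(o),np.array(i)
        f=lambda P,R0:least_squares(lambda p:np.hypot(*(P-p[:2]).T)-p[2],[*c0,R0],loss="soft_l1",f_scale=.0007)
        fo,fi=f(o,.066),f(i,.06); c0=fo.x[:2]
    print("outer",(fo.x*1e3).round(1),len(o),(np.median(abs(fo.fun))*1e3).round(2),"inner",(fi.x*1e3).round(1),(np.median(abs(fi.fun))*1e3).round(2))
E
python3 - <<'E'
from rim import *
s=state(); z=np.load("/tmp/b.npz"); rim(cam("wrist",s),z["im"],z["C"])
z=np.load("/tmp/w2.npz"); s2=dict(s); s2["tool_pos"]=np.array([.5638,-.0551,.3393]); s2["tool_rot"]=np.array([-0.0005,.0131,.9999,-.0]); rim(cam("wrist",s2),z["im"],z["C"])
z=np.load("/tmp/top.npz")
im,d=grab_frame("top"); c=cam("top"); rim(c,im,cloud(c,d))
E
```

```text
outer [566.8 -15.2  65.8] 41 0.37 inner [564.3 -14.6  57.5] 0.65
outer [566.1 -17.1  64.7] 72 0.29 inner [565.2 -17.5  58.1] 0.46
outer [567.3 -18.5  64.3] 48 0.92 inner [567.2 -18.4  59.4] 1.11
```

Call:
jog_arm(
  targets=[
    [[-0.3,-1,0],[0,0,0],0],
    [[-0.7,-2.5,0.5],[-0.01,-0.02,0],0],
    [[-1.1,-4,1.3],[-0.01,-0.04,0],0],
    [[-1.5,-5.5,2.2],[-0.01,-0.04,0],0],
    [[-1.67,-6.38,2.9],[-0.01,-0.04,0],0],
    [[-1.67,-6.38,2.9],[-0.01,-0.04,0],0],
    [[-1.67,-6.38,2.9],[-0.01,-0.04,0],0],
    [[-1.67,-6.38,2.9],[-0.01,-0.04,0],0],
  ],
)

```text
time: 14.28
tool_pos: [0.5647, -0.0175, 0.2518]
tool_rot: [0.002, 0.012, 1.0, -0.0]
contact_force: [-0.0, -0.5, -2.4]
gripper_width: 0.196
grasp_force: 60.7
```

Call:
jog_arm(
  targets=[
    [[0,0,0],[0,0,0],0],
    [[0,0,0],[0,0,0],0],
    [[0,0,0],[0,0,0],0],
  ],
)

```text
time: 14.65
tool_pos: [0.5642, -0.0183, 0.2506]
tool_rot: [0.001, 0.012, 1.0, -0.0]
contact_force: [-0.6, 0.6, -1.4]
gripper_width: 0.198
grasp_force: 60.7
```

```bash
python3 bowl.py | head -5; python3 -c "
from h import *
go(.5648,-.0173,.104,88.6)
z=np.load('/tmp/b.npz');C=z['C'];im=z['im']
H,S,V=cv2.split(cv2.cvtColor(im,cv2.COLOR_RGB2HSV)); Z=C[:,:,2]
v,u=np.mgrid[0:420,0:560]
m=(Z>.16)&(Z<.175)&(S<60)&(V>140); P=C[m]
x=P[:,0]; print('rails x',[ (round(float(np.median(x[k])),4),int(k.sum())) for k in [(x<.5),(x>.63)]])
"
```

```text
t 14.65 tcp [ 0.5642 -0.0183  0.2506] head 88.61 F [-0.6  0.6 -1.4] g 0.198 60.7
shift [-0.07   0.052  0.022] turn [-0.004  0.008  0.002]
flange tool z [-0.017 -0.016 -0.015] n 32106
tilt [ 0.0113 -0.0009 -0.0164]
lid in tool (array([-1.8,  0.9, 69.1]), np.float64(1.52))
t 14.7 tcp [ 0.5642 -0.0183  0.2505] head 88.61 F [ 0.3 -0.1 -2.6] g 0.195 60.7
shift [-0.018  0.043  5.859] turn [-0.003  0.007  0.001]
rails x [(0.4607, 9935), (0.6664, 2314)]
```

Call:
jog_arm(
  targets=[
    [[0,0.04,1],[0,0,0],0],
    [[0,0.04,2.2],[0,0,0],0],
    [[0,0.04,3.4],[0,0,0],0],
    [[0,0.04,4.4],[0,0,0],0],
    [[0,0.04,5.0],[0,0,0],0],
    [[0,0.04,5.0],[0,0,0],0],
    [[0,0.04,5.0],[0,0,0],0],
  ],
)

```text
time: 15.58
tool_pos: [0.5652, -0.0176, 0.1268]
tool_rot: [0.001, 0.012, 1.0, -0.0]
contact_force: [-0.0, -0.6, -2.4]
gripper_width: 0.2
grasp_force: 60.7
```

Call:
jog_arm(
  targets=[
    [[0,0,0.2],[0,0,0],0],
    [[0,0,0.4],[0,0,0],0],
    [[0,0,0.5],[0,0,0],0],
    [[0,0,0.5],[0,0,0],0],
    [[0,0,0.5],[0,0,0],0],
  ],
)

```text
time: 16.2
tool_pos: [0.5644, -0.0175, 0.113]
tool_rot: [0.001, 0.012, 1.0, -0.0]
contact_force: [0.7, 0.0, -2.1]
gripper_width: 0.197
grasp_force: 60.7
```

Call:
jog_arm(
  targets=[
    [[0,0,0.15],[0,0,0],0],
    [[0,0,0.3],[0,0,0],0],
    [[0,0,0.35],[0,0,0],0],
    [[0,0,0.35],[0,0,0],0],
  ],
)

```text
time: 16.7
tool_pos: [0.5644, -0.0175, 0.1042]
tool_rot: [0.0, 0.012, 1.0, -0.0]
contact_force: [0.1, 0.4, -0.3]
gripper_width: 0.195
grasp_force: 61.0
```

Call:
jog_arm(
  targets=[
    [[0,0,0.1],[0,0,0],0],
    [[0,0,0.15],[0,0,0],0],
    [[0,0,0.15],[0,0,0],0],
  ],
)

```text
time: 17.08
tool_pos: [0.5651, -0.0176, 0.1018]
tool_rot: [0.001, 0.012, 1.0, -0.0]
contact_force: [-1.8, 0.7, 5.8]
gripper_width: 0.201
grasp_force: 61.9
```

Contact with the catches is light and centred, with little side force. Now pressing on in small steps.

Call:
jog_arm(
  targets=[
    [[0,0,0.1],[0,0,0],0],
    [[0,0,0.2],[0,0,0],0],
    [[0,0,0.2],[0,0,0],0],
  ],
)

```text
time: 17.45
tool_pos: [0.5646, -0.0173, 0.0962]
tool_rot: [0.001, 0.012, 1.0, -0.0]
contact_force: [-1.5, 1.7, 6.4]
gripper_width: 0.193
grasp_force: 61.8
```

Call:
jog_arm(
  targets=[
    [[0,0,0.1],[0,0,0],0],
    [[0,0,0.15],[0,0,0],0],
    [[0,0,0.15],[0,0,0],0],
  ],
)

```text
time: 17.82
tool_pos: [0.5646, -0.0173, 0.0961]
tool_rot: [0.0, 0.012, 1.0, -0.0]
contact_force: [-12.1, 2.4, 22.6]
gripper_width: 0.199
grasp_force: 64.2
```

Call:
jog_arm(
  targets=[
    [[0,0,-0.1],[0,0,0],0],
    [[0,0,-0.1],[0,0,0],50],
    [[0,0,-0.1],[0,0,0],60],
    [[0,0,-0.1],[0,0,0],60],
    [[0,0,-1],[0,0,0],60],
    [[0,0,-3],[0,0,0],60],
    [[0,0,-5],[0,0,0],60],
    [[0,0,-6],[0,0,0],60],
  ],
)

```text
time: 18.82
tool_pos: [0.5655, -0.0177, 0.2452]
tool_rot: [0.003, 0.012, 1.0, -0.001]
contact_force: [0.6, -0.1, -0.2]
gripper_width: 0.601
grasp_force: 0.0
```

Call:
jog_arm(
  targets=[
    [[0,0,0],[0,0,0],60],
    [[0,0,0],[0,0,0],60],
  ],
)

```text
time: 19.08
tool_pos: [0.5634, -0.0173, 0.2395]
tool_rot: [-0.001, 0.012, 1.0, -0.0]
contact_force: [0.2, -0.9, -0.3]
gripper_width: 0.598
grasp_force: 0.0
```

```bash
cat > seat.py <<'E'
from m import *
s=state(); im,d=grab_frame("wrist"); c=cam("wrist",s); C=cloud(c,d); go(.566,-.017,.25,88.6,s)
cv2.imwrite("pics/s%d.png"%int(100*s["time"]),im[:,:,::-1])
H,S,V=cv2.split(cv2.cvtColor(im,cv2.COLOR_RGB2HSV))
red=((H<8)|(H>172))&(S>150)&(V>60)&(np.hypot(C[:,:,0]-.566,C[:,:,1]+.017)<.085)&(C[:,:,2]>.07)&(C[:,:,2]<.14)
red=cv2.erode(red.astype(np.uint8),np.ones((5,5)))>0
P=C[red]; A=np.c_[P[:,:2]-[.566,-.017],np.ones(len(P))]; k=np.linalg.lstsq(A,P[:,2],rcond=None)[0]
print("flange plane tilt x,y / z",k.round(4),"n",len(P),"(seated flange top .112)")
lid(c,im,C,.112,.144)
E
python3 seat.py
```

```text
t 19.07 tcp [ 0.5634 -0.0173  0.2395] head 88.59 F [ 0.2 -0.9 -0.3] g 0.598 0.0
shift [-0.101  0.016 -0.419] turn [-0.    -0.014 -0.001]
flange plane tilt x,y / z [0.0011 0.0012 0.1123] n 11318 (seated flange top .112)
lid flange (array([566.7, -16.8,  69.2]), np.float64(0.4))
bar ((564.608154296875, -15.926152229309082), (15.100558280944824, 62.43295669555664), 88.18970489501953) [ 0.56279417 -0.01618968  0.14410399]
```

The lid is seated: flange top at 112.3 mm, tilt about 0.001 rad, centred at (566.7, -16.8). Now the door.

Call:
jog_arm(
  targets=[
    [[0,-2,0],[0,0,0],70],
    [[0,-4,0],[0,0,0],70],
    [[0,-6,0],[0,0,0],70],
    [[0,-7.95,0],[0,0,0],70],
    [[0,-7.95,0],[0,0,0],70],
    [[0,-7.95,0.5],[0,0,0],70],
    [[0,-7.95,0.5],[0,0,0],70],
  ],
)

```text
time: 20.0
tool_pos: [0.5583, -0.2143, 0.2263]
tool_rot: [-0.002, 0.012, 1.0, 0.001]
contact_force: [-0.4, -0.1, -0.4]
gripper_width: 0.7
grasp_force: 0.0
```

```bash
python3 - <<'E'
from m import *
s=state(); im,d=grab_frame("wrist"); c=cam("wrist",s); C=cloud(c,d); go(.5596,-.216,.139,88.7,s)
H,S,V=cv2.split(cv2.cvtColor(im,cv2.COLOR_RGB2HSV))
y=(H>22)&(H<34)&(S>130)&(V>100)&(C[:,:,2]>.186)&(C[:,:,2]<.2)
P=onplane(c,np.argwhere(y)[:,::-1],.193); print(cv2.minAreaRect((P[:,:2]*1000).astype(np.float32)))
E
```

```text
t 20.0 tcp [ 0.5583 -0.2143  0.2263] head 88.68 F [-0.4 -0.1 -0.4] g 0.7 0.0
shift [-0.063 -0.072  3.491] turn [ 0.013 -0.023 -0.002]
((559.7939453125, -216.400634765625), (14.194317817687988, 88.5579833984375), 88.62673950195312)
```

Call:
jog_arm(
  targets=[
    [[-0.06,-0.08,1],[0,0,0],70],
    [[-0.06,-0.08,2.2],[0,0,0],70],
    [[-0.06,-0.08,3.2],[0,0,0],70],
    [[-0.06,-0.08,3.45],[0,0,0],70],
    [[-0.06,-0.08,3.45],[0,0,0],70],
  ],
)

```text
time: 20.68
tool_pos: [0.5611, -0.2177, 0.1433]
tool_rot: [0.0, 0.012, 1.0, -0.0]
contact_force: [0.1, 0.1, 0.8]
gripper_width: 0.701
grasp_force: 0.0
```

Call:
jog_arm(
  targets=[
    [[0,0,0],[0,0,0],0],
    [[0,0,0],[0,0,0],0],
    [[0,0,0],[0,0,0],0],
    [[0,0,0],[0,0,0],0],
  ],
)

```text
time: 21.18
tool_pos: [0.5615, -0.2172, 0.1445]
tool_rot: [0.001, 0.012, 1.0, 0.001]
contact_force: [-1.8, 5.0, 4.4]
gripper_width: 0.175
grasp_force: 61.9
```

Call:
jog_arm(
  targets=[
    [[0,0.8,0],[0,0,0],0],
    [[0,1.8,0],[0,0,0],0],
    [[0,2.8,0],[0,0,0],0],
    [[0,3.8,0],[0,0,0],0],
    [[0,4.8,0],[0,0,0],0],
    [[0,5.8,0],[0,0,0],0],
    [[0,6.8,0],[0,0,0],0],
    [[0,7.4,0],[0,0,0],0],
  ],
)

```text
time: 22.18
tool_pos: [0.566, -0.0321, 0.1445]
tool_rot: [0.002, 0.012, 1.0, -0.001]
contact_force: [-1.4, -1.9, 5.6]
gripper_width: 0.174
grasp_force: 62.0
```

Call:
jog_arm(
  targets=[
    [[0,0.15,0],[0,0,0],0],
    [[0,0.3,0],[0,0,0],0],
    [[0,0.4,0],[0,0,0],0],
    [[0,0.4,0],[0,0,0],0],
    [[0,0.4,0],[0,0,0],0],
  ],
)

```text
time: 22.8
tool_pos: [0.5662, -0.0226, 0.1445]
tool_rot: [0.001, 0.012, 1.0, -0.0]
contact_force: [-1.9, -1.1, 5.5]
gripper_width: 0.173
grasp_force: 62.1
```

Call:
jog_arm(
  targets=[
    [[0,0.1,0],[0,0,0],0],
    [[0,0.2,0],[0,0,0],0],
    [[0,0.25,0],[0,0,0],0],
    [[0,0.25,0],[0,0,0],0],
  ],
)

```text
time: 23.3
tool_pos: [0.5664, -0.0173, 0.1445]
tool_rot: [0.001, 0.012, 1.0, -0.001]
contact_force: [-1.2, -2.5, 6.1]
gripper_width: 0.171
grasp_force: 62.1
```

Call:
jog_arm(
  targets=[
    [[0,0.06,0],[0,0,0],0],
    [[0,0.12,0],[0,0,0],0],
    [[0,0.12,0],[0,0,0],0],
  ],
)

```text
time: 23.68
tool_pos: [0.5664, -0.0174, 0.1445]
tool_rot: [0.001, 0.013, 1.0, -0.004]
contact_force: [-2.1, -13.2, 4.5]
gripper_width: 0.172
grasp_force: 62.0
```

Call:
jog_arm(
  targets=[
    [[0,-0.1,0],[0,0,0],0],
    [[0,-0.1,0],[0,0,0],60],
    [[0,-0.1,0],[0,0,0],60],
    [[0,-0.1,0],[0,0,0],60],
    [[0,-0.1,-1],[0,0,0],60],
    [[0,-0.1,-3],[0,0,0],60],
    [[0,-0.1,-5],[0,0,0],60],
    [[0,-0.1,-6.5],[0,0,0],60],
  ],
)

```text
time: 24.68
tool_pos: [0.566, -0.0162, 0.3079]
tool_rot: [0.002, 0.012, 1.0, -0.0]
contact_force: [0.6, 0.0, -0.5]
gripper_width: 0.603
grasp_force: 0.0
```

Call:
jog_arm(
  targets=[
    [[0,0,0],[0,0,0],60],
    [[0,0,0],[0,0,0],60],
    [[0,0,0],[0,0,0],60],
  ],
)

```text
time: 25.05
tool_pos: [0.5648, -0.0162, 0.3029]
tool_rot: [-0.001, 0.012, 1.0, 0.0]
contact_force: [-1.3, -0.9, -1.2]
gripper_width: 0.603
grasp_force: 0.0
```

```bash
python3 - <<'E'
from m import *
s=state(); im,d=grab_frame("wrist"); c=cam("wrist",s); C=cloud(c,d); go(.566,-.017,.3,88.7,s)
H,S,V=cv2.split(cv2.cvtColor(im,cv2.COLOR_RGB2HSV))
y=(H>22)&(H<34)&(S>130)&(V>100)&(C[:,:,2]>.186)&(C[:,:,2]<.2)
P=onplane(c,np.argwhere(y)[:,::-1],.193); print(cv2.minAreaRect((P[:,:2]*1000).astype(np.float32)))
cv2.imwrite("pics/end.png",im[:,:,::-1])
E
```

```text
t 25.05 tcp [ 0.5648 -0.0162  0.3029] head 88.6 F [-1.3 -0.9 -1.2] g 0.603 0.0
shift [-0.047 -0.029  0.116] turn [ 0.001 -0.021 -0.012]
((565.099609375, -16.770614624023438), (13.937520027160645, 88.84300231933594), 88.99490356445312)
```

View pics/end.png

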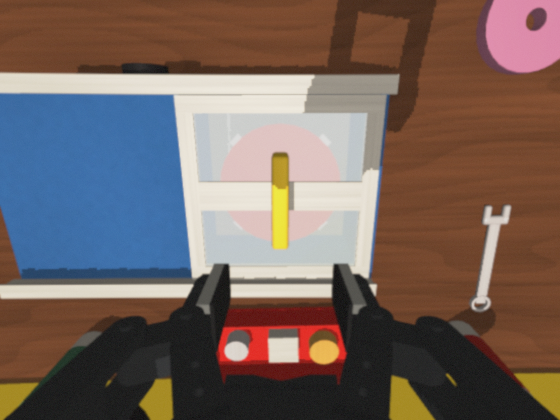

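The door is shut over the lid, with the red disc at px (282,182) under the clear panel. The handle at y = -16.8 mm matches the lid centre, and the stop was felt at 13 N. The gripper is clear.

```bash
python3 -c "
from plant import *
print(job_done())"
```

```text
the job is handed in; nothing more can be done
None
```

I handed the job in at about 25 s: the lid is seated level on the bowl and the guard door is shut against its stop; the judge's verdict was not reported.

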